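# Lay castings out to cure and wind the timer

### The job

Push the dust cover of the curing tray all the way back, so that its two hinged panels stand folded flat against each other, then lay every white casting on the bench down in the tray, each lying flat on the tray's floor with none on end, stacked or leaning. When all are in, wind the timer's key clockwise, a part turn at a time, until it is fully wound, and leave the tin, the glue bottle, the jar and the sanding pad where they stand.

Things in the scene. Friction and masses are not known exactly. Their poses are not given: they have to be found in the camera images.
- tray: open wooden tray fixed to the bench, 180 (x) x 330 (y) mm outside, walls and floor 6 mm thick, end walls (+-x) 50 mm high, side walls (+-y) 66 mm with their steel rails, inside 168 x 318 mm. Origin under its centre; +x points away from the robot (yaw within 0.15 rad of the world's). Its folding cover starts half raised over it
- cover_hinge (a point): middle of the cover's rear hinge, along tray y at tray x = 85 mm, 64 mm above the bench. The cover is two aluminium panels, each 85 mm long, 308 mm wide, 6 mm thick: the rear one hinged here, the front one hinged to it at the ridge, its free edge sliding level in the side rails at this height. Folded, both stand upright here, top 150 mm above the bench
- cover_a (a joint): angle of the rear cover panel above level, rad: 0 cover flat over the tray, 1.571 (stop) both panels upright, flat against each other. The front panel leans as much the other way; its free edge lies at tray x = 85 - 170 cos(angle) mm. Starts at 0.35 to 0.65; pushing the free edge along tray +x folds it, with 2 to 5 N, and it stays where it is left
- cover_bar (a point): middle of the dark round bar, 14 mm thick, 290 mm long along tray y, fixed on the outer face of the front panel at its free edge: the bar to push. It is 71 mm above the bench at the start and 64 mm when folded; fingertips 57 mm above the bench pass 7 mm over the tray's front wall and meet the bar from its -x side
- timer: grey round clockwork timer fixed to the bench, 90 mm across and 45 mm high, with a steel key on top; it stands left or right of the tray. Origin at the centre of its underside
- key_grip (a point): centre of the key's bar, on the turning axis 70 mm above the bench; the bar is 56 mm long along this point's x, 12 mm thick along its y and 26 mm high; it turns with the key
- key (a joint): winding of the key, rad, growing clockwise seen from above; starts at 0.1 to 1.2, end stop (fully wound) at 6.0. A spring resists with 0.12 to 0.2 N m, and a ratchet holds the key where it is let go
- cast1: white cast prop part, a long block 120 x 42 x 36 mm (x, y, z) with a row of low ribs on top; about 0.2 kg; origin at its centre, x along its length, z up as found. May be absent
- cast2: white cast prop part, a short block 84 x 52 x 36 mm (x, y, z) with a low round boss on top (8 mm high, seen only, fingers do not feel it); about 0.2 kg; origin at its centre, x along its length, z up as found. May be absent
- cast3: white cast prop part, a long block 120 x 42 x 36 mm (x, y, z) with a row of low ribs on top; about 0.2 kg; origin at its centre, x along its length, z up as found. May be absent
- cast4: white cast prop part, a short block 84 x 52 x 36 mm (x, y, z) with a low round boss on top (8 mm high, seen only, fingers do not feel it); about 0.2 kg; origin at its centre, x along its length, z up as found. May be absent
- tin: loose square tin with a steel lid, 92 x 92 mm, 78 mm high, across the tray from the timer; to be left alone. Origin under its centre
- glue: loose white glue bottle with a pointed blue cap, 42 mm across, 125 mm high; to be left alone. Origin under its centre
- jar: loose clear jar with a steel lid, 64 mm across, 85 mm high; to be left alone. Origin under its centre
- sandpad: loose grey sanding pad, 95 x 60 x 26 mm, near the robot; to be left alone. Origin under its centre
Not all that is in view belongs to the job. Leave any red or yellow look-alike of the cast1 alone.

How it is judged (in metres and radians):
On the way, in this order (a step that is already met when the one before it is completed fails the run):
1. the cover is folded, its panels flat against each other (value of joint cover_a above 1.48 rad), for 0.2 s.
2. every casting present lies on the tray's floor (value of joint cover_a above 1.48 rad and x of cast1 in the frame of tray between -0.084 and 0.084 m and y of cast1 in the frame of tray between -0.159 and 0.159 m and z of each of cast1, cast2, cast3, cast4 in the frame of tray below 0.038 m and linear speed of each of cast1, cast2, cast3, cast4 below 0.03 m/s and x of cast2 in the frame of tray between -0.084 and 0.084 m and y of cast2 in the frame of tray between -0.159 and 0.159 m and x of cast3 in the frame of tray between -0.084 and 0.084 m and y of cast3 in the frame of tray between -0.159 and 0.159 m and x of cast4 in the frame of tray between -0.084 and 0.084 m and y of cast4 in the frame of tray between -0.159 and 0.159 m), for 0.2 s.
3. the timer is fully wound (value of joint key above 5.75 rad), for 0.2 s.
At the end, for the whole second after the job is handed in: The cover is folded (rear panel above 1.48 rad), every casting present lies still on the tray's floor, its centre inside the walls and less than 38 mm above the tray's underside, and the key is wound past 5.75 rad (all of step 2 and value of joint key above 5.75 rad and velocity of joint key below 0.05 rad/s); the robot touches nothing.
It fails at once if the tin is shifted by more than 5 cm or knocked over (distance of tin from where it was at the start of the episode above 0.05 m or angle between tin's own z axis and vertical above 0.6 rad).
It fails at once if the glue bottle is shifted by more than 5 cm or knocked over (distance of glue from where it was at the start of the episode above 0.05 m or angle between glue's own z axis and vertical above 0.6 rad).
It fails at once if the jar is shifted by more than 5 cm or knocked over (distance of jar from where it was at the start of the episode above 0.05 m or angle between jar's own z axis and vertical above 0.6 rad).
It fails at once if the sanding pad is shifted by more than 5 cm or knocked over (distance of sandpad from where it was at the start of the episode above 0.05 m or angle between sandpad's own z axis and vertical above 0.6 rad).
Of cast1, cast2, cast3, cast4 only 2 to 4 are there at a start; the rules pass over those that are not, and their reading is None.
At some moment in a run one of cast1, cast2, cast3, cast4 may be knocked a few centimetres aside while the robot is not near it.
Once in a run the grip may slacken for a moment while it holds something.
It also fails if it takes over 210 s, if anything falls off the work surface, if the arm or the gripper's body presses on something with over 40 N, if the wrist force passes 120 N, or if a joint passes its speed limit or range.

### The arm

A 6-joint arm with a two-finger parallel gripper is mounted at the origin on the work surface. World frame = base frame: x ahead of the robot, y to its left, z up, the work surface at z = 0. Lengths are in mm, angles in rad, forces in N, time in s.
With the tool pointing down it reaches from about 325 to 775 mm from the base axis. Payload 5.5 kg.
Tool frame: the origin (TCP) lies at the very end of the fingers, on their centre line; the grasp point (between the pads) lies 19 mm behind it (bot.tcp_to_grasp is the distance from the TCP to the grasp point, in mm); z points along the fingers, y is the line along which they close (so a half turn about z gives the same grasp; the last joint's range is limited). The gripper opens to 88 mm and grips with 3 to 60 N. Pads are 20 mm wide; open, the fingers measure 115 mm over their backs; the gripper's body (75 mm by 178 mm) begins 61 mm behind the grasp point.
Start: joints at [1.143, 0.091, 1.231, -0, 1.82, -0.057], TCP at [217.422, 559.235, 222.631] pointing down, gripper open.
Joint ranges: [-2.87, 2.87], [-0.86, 2.18], [0.17, 2.46], [-1.51, 4.65], [0.06, 2.69], [-2.65, 2.65]. Speed limits (rad/s): [2.57, 2.57, 3.01, 3.14, 3.14, 3.14].

### API

Orientations are given as a unit quaternion [w, x, y, z].
In Python, from plant import bot gives the robot as it stands.
- The arm moves only by the tool carry_out, never from a script. Its argument "steps" is a list of rows, each a list of 7 numbers: the closure, from 0 (fully open) to 1 (shut), then the shift along the world's x, y, z in m, then the turn, a rotation vector about the world's x, y, z in degrees. A call has 1 to 20 rows; each row shifts and turns the commanded pose from where the row before left it; what a row does not reach is not made up. A row lasts 1/8 s, in which the tool goes at most 62.5 mm and 10.7 degrees, less where a joint would pass 70% of its speed; a pose out of reach is approached as far as the arm can. A call is refused whole if a number of a shift passes 0.0625 or a number of a turn 10.7, either way. A call with a gripper value outside its range is refused whole. The fingers move at their own pace and stop on an object; the grip force is fixed at half the most. Time passes only in rows, so rows that do not move let the fingers close. It gives the time, the measured TCP pose, the force, the opening and the grip force at its end, in the units of the state.
- bot.get_obs(): the state, without advancing time (a new reading comes with each control period).
- bot.snapshot(name): name is "scene" or "top" or "wrist"; returns a dict with "color" (400x640x3 uint8, red, green, blue), "fx", "fy", "cx", "cy" (pixels), "world_to_cam" (4x4, takes a point from world to camera coordinates). Camera axes: x right, y down, z forward; pixel columns grow to the right and rows downward; lengths in mm; the calibration is good to about 2 mm. The wrist camera is an equidistant fisheye: a pixel r from the principal point sees the ray r / f radians off the axis. A picture is of the moment at which its call begins. There is no depth.
- bot.sign_off(): hands the job in; it is judged then, once.
The state is a dict: "t": time; "joint_pos": joint angles; "joint_vel": joint speeds; "tau": joint torques, N m; "tcp_pos": TCP position; "eef_rot": TCP orientation; "ft_force": force on the tool from outside, world axes, zero at the start; "torque": the same for the moment, N m; "finger_gap": finger opening in mm; "finger_force": force on a finger pad.
Only numpy, scipy, OpenCV 4.12 (cv2) and the standard library are available. Lean on these libraries where they do the work, as an engineer would, in place of code of your own. Each camera call takes 0.05 s, during which the arm holds its last target. There are 200 camera calls.

## Working session

There is one attempt and no reset: what is moved stays moved. The work goes in short steps, Python scripts to look and compute and a tool call to move; the robot and the scene stay as the last step left them, time stands still between calls to the robot, and variables do not carry over. Pictures are saved under pics/ and viewed, at most 14 in all, crops included, and the job is handed in when it is done.

Besides the shell and the picture viewer there is one more tool, called after "Call:" as a command line: name --pt "numbers of a row" for each row, then --argument value for the rest. carry_out: Moves the arm, as the interface text tells. Its arguments: {"type":"object","properties":{"steps":{"type":"array"}},"required":["steps"]}

```bash
mkdir -p pics; ls; cat > h.py <<'E'
import numpy as np, cv2
from plant import bot
def shot(n,f=None):
    s=bot.snapshot(n)
    if f: cv2.imwrite('pics/'+f,cv2.cvtColor(s['color'],cv2.COLOR_RGB2BGR))
    return s
def ray(s,u,v):
    W=np.array(s['world_to_cam']);R=W[:3,:3];o=-R.T@W[:3,3]
    x=(u-s['cx'])/s['fx'];y=(v-s['cy'])/s['fy']
    if s.get('fish'):
        r=np.hypot(x,y);k=np.sin(r)/r if r>1e-9 else 1;d=np.array([x*k,y*k,np.cos(r)])
    else: d=np.array([x,y,1.])
    return o,R.T@d
def onz(s,u,v,z):
    o,d=ray(s,u,v);return o+d*(z-o[2])/d[2]
def proj(s,p):
    W=np.array(s['world_to_cam']);c=W[:3,:3]@np.array(p)+W[:3,3]
    if s.get('fish'):
        r=np.hypot(c[0],c[1]);t=np.arctan2(r,c[2]);return np.array([s['cx']+s['fx']*c[0]/r*t,s['cy']+s['fy']*c[1]/r*t])
    return np.array([s['cx']+s['fx']*c[0]/c[2],s['cy']+s['fy']*c[1]/c[2]])
E
python3 - <<'E'
from h import *
for n in('top','scene'):
    s=shot(n,n+'0.png');W=np.array(s['world_to_cam']);print(n,-W[:3,:3].T@W[:3,3],s['fx'],s['cx'],s['cy']);print(W[:3,:3].round(2))
print(bot.get_obs()['t'])
E
```

```text
pics
top [ 254.80532143   17.11489247 1718.60355796] 431.7481585352108 323.63794201230866 197.7137402634093
[[-0.   -1.    0.02]
 [-0.99 -0.   -0.13]
 [ 0.13 -0.02 -0.99]]
scene [1071.8027136  -468.78443517 1004.47063885] 366.94465256320194 320.1104503602877 205.0743969468976
[[ 0.62  0.79  0.  ]
 [ 0.6  -0.47 -0.64]
 [-0.5   0.4  -0.77]]
0.1
```

View pics/top0.png

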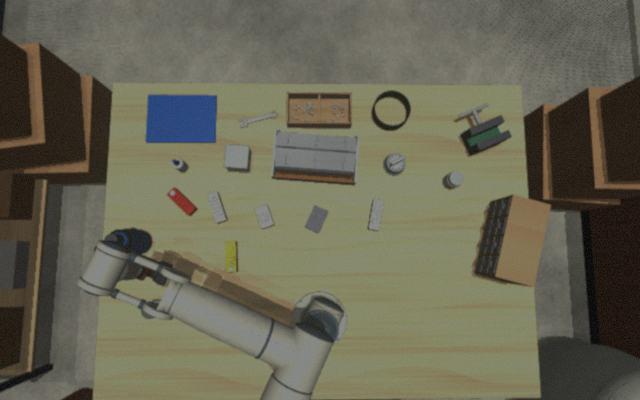

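View pics/scene0.png

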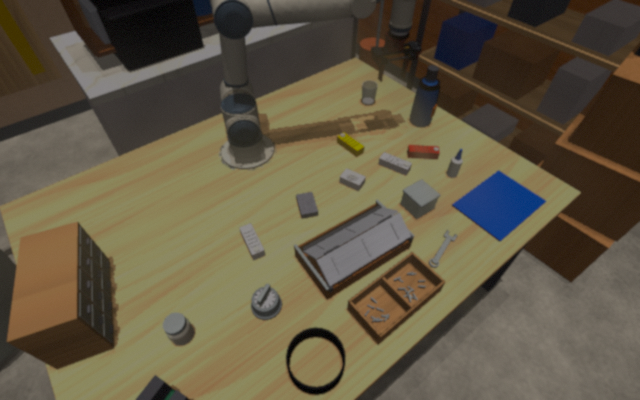

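The pictures show the tray at top (316,157), the timer with its key at (396,163), the tin at (237,157), the glue at (179,165), the jar at (455,180) and the pad at (317,219). There are three white castings: long ones at (218,207) and (376,214), and a short one at (264,216). The look-alikes, red at (182,201) and yellow at (231,256), are excluded by colour. An enlarged crop comes next to confirm this and measure.

```bash
python3 - <<'E'
from h import *
s=shot('top');im=s['color']
hsv=cv2.cvtColor(im,cv2.COLOR_RGB2HSV)
cv2.imwrite('pics/top_crop.png',cv2.cvtColor(cv2.resize(im[110:290,160:426],None,fx=3,fy=3,interpolation=cv2.INTER_CUBIC),cv2.COLOR_RGB2BGR))
m=((hsv[...,1]<60)&(hsv[...,2]>60)).astype(np.uint8)
m[:100]=0;m[300:]=0
cs,_=cv2.findContours(m,cv2.RETR_EXTERNAL,cv2.CHAIN_APPROX_NONE)
for c in cs:
    if cv2.contourArea(c)<60: continue
    mm=np.zeros_like(m);cv2.drawContours(mm,[c],-1,1,-1);v,u=np.nonzero(mm)
    if not(120<u.mean()<480): continue
    P=np.array([onz(s,a,b,36)[:2] for a,b in zip(u,v)],np.float32)
    r=cv2.minAreaRect(P);e,V=np.linalg.eigh(np.cov(P.T));
    print((u.mean().round(1),v.mean().round(1)),P.mean(0).round(),'sz',np.sqrt(12*e).round(),'yaw',round(float(np.arctan2(V[1,1],V[0,1])),3),np.round(r[1]))
E
```

```text
(np.float64(318.3), np.float64(295.0)) [96.  3.] sz [ 36. 132.] yaw 1.622 [156.  37.]
(np.float64(212.8), np.float64(247.2)) [278. 410.] sz [36. 98.] yaw 1.362 [116.  46.]
(np.float64(362.2), np.float64(258.0)) [ 236. -168.] sz [ 92. 841.] yaw 1.615 [113. 921.]
(np.float64(236.4), np.float64(157.1)) [632. 328.] sz [102. 104.] yaw -2.543 [118. 105.]
(np.float64(259.4), np.float64(102.4)) [858. 241.] sz [ 15. 219.] yaw 1.549 [ 25. 229.]
(np.float64(251.1), np.float64(202.7)) [453. 261.] sz [ 538. 1664.] yaw 1.741 [1840.  784.]
(np.float64(133.7), np.float64(131.5)) [735. 737.] sz [ 99. 263.] yaw 1.421 [177. 338.]
```

View pics/top_crop.png

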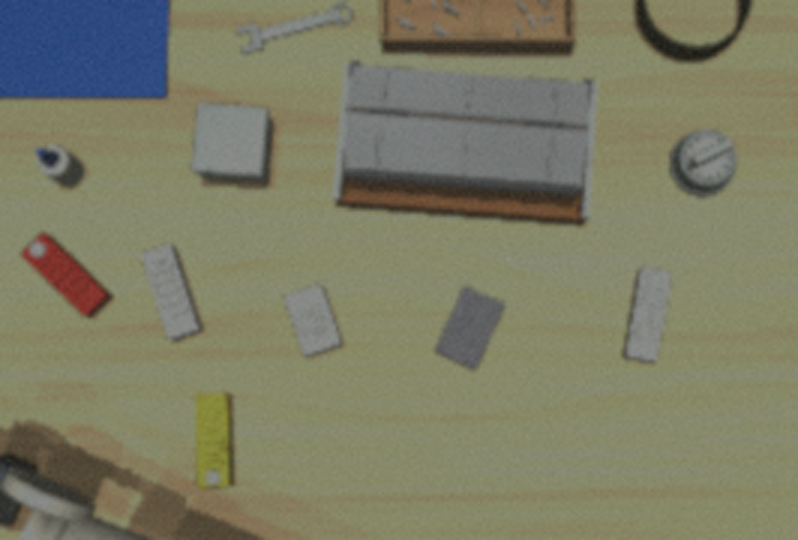

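The crop confirms three castings: long ribbed ones at crop (171,292) and (647,314), and a short one with a boss at (313,320). The tray's front corners are at crop (337,203) and (585,218), and the key's bar is at (712,155). Now I'll measure in local windows.

```bash
cat >> h.py <<'E'
def blob(s,win,z,smax=None,key=None):
    u0,v0,u1,v1=win;sub=s['color'][v0:v1,u0:u1]
    g=cv2.GaussianBlur(sub,(3,3),0);sat=(g.max(2).astype(int)-g.min(2))
    sat8=sat.clip(0,255).astype(np.uint8)
    t,m=cv2.threshold(sat8,0,1,cv2.THRESH_BINARY_INV+cv2.THRESH_OTSU)
    n,l,st,_=cv2.connectedComponentsWithStats(m);
    if n<2:return None
    k=1+np.argmax(st[1:,4]);v,u=np.nonzero(l==k)
    P=np.array([onz(s,a+u0,b+v0,z)[:2] for a,b in zip(u,v)],np.float32)
    e,V=np.linalg.eigh(np.cov(P.T));r=cv2.minAreaRect(P)
    return P.mean(0).round(1),np.sqrt(12*e).round(),round(float(np.arctan2(V[1,1],V[0,1])),3),r
E
python3 - <<'E'
from h import *
s=shot('top');c=lambda u,v:(160+u/3,110+v/3)
for n,w,z in(('A',(203,188,232,228),33),('S',(250,200,279,234),33),('B',(362,194,390,236),33),('tin',(220,140,255,175),78),('timer',(380,148,412,180),45),('pad',(300,200,332,238),26)):
    print(n,blob(s,w,z))
for n,p,z in(('FL',(337,203),50),('FR',(585,218),50),('BL',(352,64),66),('BR',(592,83),66),('FLrail',(338,198),66),('FRrail',(586,216),66),('barL',(343,176),71),('barR',(580,192),71),('key1',(690,165),75),('key2',(735,148),75),('glue',(60,165),60)):
    print(n,onz(s,*c(*p),z).round())
E
```

```text
A (array([435. , 400.8], dtype=float32), array([ 46., 122.]), -2.797, ((434.7965393066406, 400.98779296875), (122.72279357910156, 46.34450149536133), 18.81032371520996))
S (array([397.9, 215.4], dtype=float32), array([54., 86.]), -2.791, ((398.1535949707031, 215.1041259765625), (86.04325866699219, 54.06455612182617), 19.05558204650879))
B (array([ 405.3, -221.2], dtype=float32), array([ 45., 121.]), 2.956, ((405.32489013671875, -221.12484741210938), (45.28546905517578, 121.90577697753906), 79.5032958984375))
tin (array([621.9, 317.8], dtype=float32), array([ 96., 103.]), -2.63, ((621.7279052734375, 318.294921875), (100.02208709716797, 102.62195587158203), 86.28935241699219))
timer (array([ 604.8, -296.2], dtype=float32), array([74., 82.]), 2.564, ((604.5173950195312, -294.68646240234375), (83.62893676757812, 89.22688293457031), 88.90153503417969))
pad (array([388.5,  11.9], dtype=float32), array([60., 96.]), 2.727, ((388.3022766113281, 12.160114288330078), (60.364505767822266, 96.24375915527344), 65.98316955566406))
FL [548. 183.  50.]
FR [ 528. -141.   50.]
BL [729. 164.  66.]
BR [ 705. -150.   66.]
FLrail [551. 180.  66.]
FRrail [ 528. -140.   66.]
barL [579. 174.  71.]
barR [ 559. -132.   71.]
key1 [ 594. -275.   75.]
key2 [ 617. -334.   75.]
glue [595. 541.  60.]
```

Sizes and yaws agree with the description. The tray centre is about (628,15) with yaw -0.065. Next I'll check the tool's orientation and plan the cover push, with the tool tilted so the gripper body stays clear of the panels.

```bash
python3 - <<'E'
from h import *
from scipy.spatial.transform import Rotation as R
o=bot.get_obs();q=np.array(o['eef_rot']);r=R.from_quat(q,scalar_first=True)
print(o);print(r.as_matrix().round(3))
y=-.065;c=np.array([628,15]);M=np.array([[np.cos(y),-np.sin(y)],[np.sin(y),np.cos(y)]])
for p in((-125,0),(-90,0),(65,0),(-12,-95),(-12,0),(-12,95)): print(p,(c+M@p).round())
E
```

```text
{'t': 0.2, 'joint_pos': array([ 1.14332446e+00,  9.16325420e-02,  1.23141086e+00, -2.64797964e-06,
        1.81981055e+00, -5.67106175e-02]), 'joint_vel': array([ 0.00062893, -0.00244766, -0.00269956, -0.00042262,  0.00088169,
       -0.00041833]), 'tau': array([ 1.09044107e-03, -4.46340036e+01, -4.06374013e+01,  6.98834821e-02,
        2.60296249e-02, -1.25569477e-04]), 'tcp_pos': array([217.3317773 , 559.07043925, 221.91064231]), 'eef_rot': array([-1.49941389e-04,  1.84320932e-01,  9.82865910e-01, -6.12564897e-04]), 'ft_force': array([1.03082019, 0.05076893, 0.41506829]), 'torque': array([-0.00769611,  0.00302978,  0.00469114]), 'finger_force': 0.0, 'finger_gap': 87.90818130661897}
[[-0.932  0.362 -0.001]
 [ 0.362  0.932 -0.001]
 [ 0.    -0.001 -1.   ]]
(-125, 0) [503.  23.]
(-90, 0) [538.  21.]
(65, 0) [693.  11.]
(-12, -95) [610. -79.]
(-12, 0) [616.  16.]
(-12, 95) [622. 111.]
```

Call:
carry_out --pt "1 0.0185 -0.0382 -0.004 0 0 1.75" --pt "1 0.0185 -0.0382 -0.004 0 0 1.75" --pt "1 0.0185 -0.0382 -0.004 0 0 1.75" --pt "1 0.0185 -0.0382 -0.004 0 0 1.75" --pt "1 0.0185 -0.0382 -0.004 0 0 1.75" --pt "1 0.0185 -0.0382 -0.004 0 0 1.75" --pt "1 0.0185 -0.0382 -0.004 0 0 1.75" --pt "1 0.0185 -0.0382 -0.004 0 0 1.75" --pt "1 0.0185 -0.0382 -0.004 0 0 1.75" --pt "1 0.0185 -0.0382 -0.004 0 0 1.75" --pt "1 0.0185 -0.0382 -0.004 0 0 0" --pt "1 0.0185 -0.0382 -0.004 0 0 0" --pt "1 0.0185 -0.0382 -0.004 0 0 0" --pt "1 0.0185 -0.0382 -0.004 0 0 0" --pt "1 0 0 0 -0.33 -5 0" --pt "1 0 0 0 -0.33 -5 0" --pt "1 0 0 0 -0.33 -5 0" --pt "1 0 0 0 -0.33 -5 0" --pt "1 0 0 0 -0.33 -5 0" --pt "1 0 0 0 0 0 0"

```text
t: 2.7
tcp_pos: [475.5, 24.6, 166.1]
eef_rot: [0.217, 0.032, 0.976, -0.007]
ft_force: [0.6, 0.5, -0.3]
finger_gap: 0.4
finger_force: 0.0
```

Call:
carry_out --pt "1 0.004 0 -0.021 0 0 0" --pt "1 0.004 0 -0.021 0 0 0" --pt "1 0.004 0 -0.021 0 0 0" --pt "1 0.004 0 -0.021 0 0 0" --pt "1 0.004 0 -0.02 0 0 0" --pt "1 0.01 -0.0006 0 0 0 0" --pt "1 0.01 -0.0006 0 0 0 0" --pt "1 0.01 -0.0006 0 0 0 0" --pt "1 0.01 -0.0006 0 0 0 0" --pt "1 0.01 -0.0006 0 0 0 0" --pt "1 0.01 -0.0006 0 0 0 0" --pt "1 0.01 -0.0006 0 0 0 0" --pt "1 0.01 -0.0006 0 0 0 0" --pt "1 0 0 0 0 0 0"

```text
t: 4.45
tcp_pos: [576.8, 19.6, 62.2]
eef_rot: [0.216, 0.032, 0.976, -0.007]
ft_force: [-0.8, -0.7, -0.6]
finger_gap: 0.1
finger_force: 0.4
```

```bash
python3 - <<'E'
from h import *
s=shot('scene');cv2.imwrite('pics/p1.png',cv2.cvtColor(cv2.resize(s['color'][150:310,260:460],None,fx=3.5,fy=3.5,interpolation=cv2.INTER_CUBIC),cv2.COLOR_RGB2BGR))
E
```

```text
(no output)
```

View pics/p1.png

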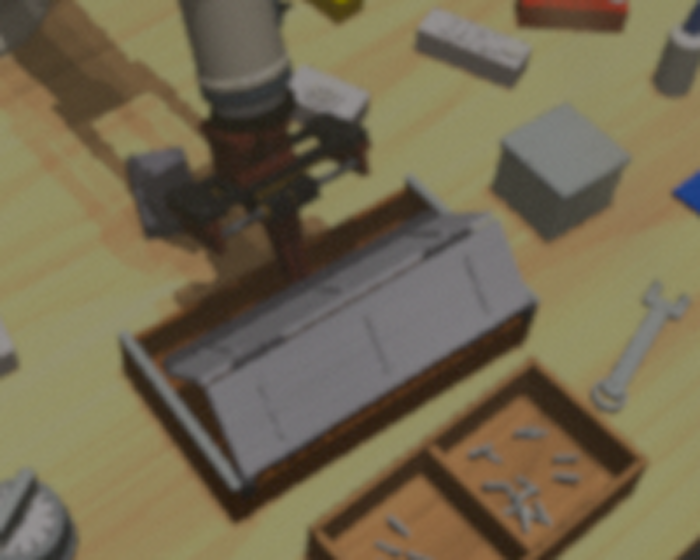

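The fingers are inside the front wall at crop (290,265) and the cover is folding as it should. I'll keep pushing, slightly lower.

Call:
carry_out --pt "1 0.01 -0.0006 -0.002 0 0 0" --pt "1 0.01 -0.0006 -0.002 0 0 0" --pt "1 0.01 -0.0006 -0.002 0 0 0" --pt "1 0.01 -0.0006 0 0 0 0" --pt "1 0.01 -0.0006 0 0 0 0" --pt "1 0.01 -0.0006 0 0 0 0" --pt "1 0.01 -0.0006 0 0 0 0" --pt "1 0.01 -0.0006 0 0 0 0" --pt "1 0.006 -0.0004 0 0 0 0" --pt "1 0.006 -0.0004 0 0 0 0" --pt "1 0.004 -0.0002 0 0 0 0" --pt "1 0 0 0 0 0 0"

```text
t: 6.0
tcp_pos: [672.9, 13.8, 57.1]
eef_rot: [0.217, 0.032, 0.976, -0.007]
ft_force: [-0.0, 0.7, -0.7]
finger_gap: 0.6
finger_force: 0.1
```

Call:
carry_out --pt "1 0.005 -0.0003 0 0 0 0" --pt "1 0.005 -0.0003 0 0 0 0" --pt "1 0.003 -0.0002 0 0 0 0" --pt "1 0.003 -0.0002 0 0 0 0" --pt "1 0 0 0 0 0 0"

```text
t: 6.62
tcp_pos: [688.8, 12.9, 56.8]
eef_rot: [0.217, 0.032, 0.976, -0.007]
ft_force: [0.1, 0.6, 0.2]
finger_gap: 0.5
finger_force: 0.2
```

```bash
python3 - <<'E'
from h import *
s=shot('scene');cv2.imwrite('pics/p2.png',cv2.cvtColor(cv2.resize(s['color'][150:310,260:460],None,fx=3.5,fy=3.5,interpolation=cv2.INTER_CUBIC),cv2.COLOR_RGB2BGR))
E
```

```text
(no output)
```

View pics/p2.png

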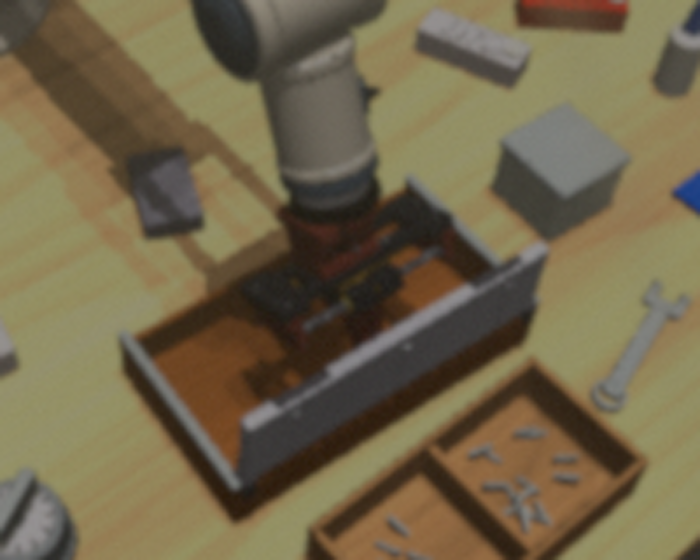

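The cover is nearly upright, with its top edge running from (245,420) to (545,250). I'll push on until it meets the stop.

Call:
carry_out --pt "1 0.003 -0.0002 0 0 0 0" --pt "1 0.003 -0.0002 0 0 0 0"

```text
t: 6.92
tcp_pos: [691.6, 12.8, 55.3]
eef_rot: [0.213, 0.032, 0.977, -0.007]
ft_force: [-22.8, 1.6, 6.5]
finger_gap: 0.5
finger_force: 8.9
```

Call:
carry_out --pt "1 -0.02 0.0013 0 0 0 0" --pt "1 -0.04 0.003 0.01 0 0 0" --pt "1 -0.04 0 0.04 0 0 0" --pt "1 -0.04 0 0.05 0.33 5 0" --pt "0 -0.04 0.02 0.03 0.33 5 0" --pt "0 -0.03 0.03 0 0.33 5 0" --pt "0 -0.03 0.04 0 0.33 5 0" --pt "0 -0.025 0.04 0 0.33 5 0" --pt "0 -0.018 0.04 0 0 0 6" --pt "0 0 0.028 0 0 0 6" --pt "0 0 0 0 0 0 6" --pt "0 0 0 0 0 0 6" --pt "0 0 0 0 0 0 0"

```text
t: 8.55
tcp_pos: [412.7, 215.0, 185.9]
eef_rot: [0.001, -0.176, 0.984, 0.0]
ft_force: [-0.6, 0.6, 0.2]
finger_gap: 86.0
finger_force: 0.0
```

```bash
python3 - <<'E'
from h import *
from scipy.spatial.transform import Rotation as R
s=shot('top')
w=shot('wrist');W=np.array(w['world_to_cam']);print(-W[:3,:3].T@W[:3,3],w['fx'],w['cx'],w['cy']);print(W[:3,:3].round(2))
a=cv2.resize(s['color'][110:240,190:420],None,fx=2.4,fy=2.4,interpolation=cv2.INTER_CUBIC)
b=cv2.resize(w['color'],(400,250));c=np.zeros((a.shape[0]+250,max(a.shape[1],400),3),np.uint8);c[:a.shape[0],:a.shape[1]]=a;c[a.shape[0]:,:400]=b
cv2.imwrite('pics/p3.png',c[...,::-1]);
o=bot.get_obs();print(o['tcp_pos'],o['joint_pos'].round(2));m=R.from_quat(o['eef_rot'],scalar_first=True).as_matrix();print(m.round(3),np.degrees(np.arctan2(m[1,1],m[0,1])))
E
```

```text
[336.00071821 187.14890052 346.75697403] 309.70691628693146 320.8878889965103 200.28826395383408
[[-0.34  0.94 -0.  ]
 [ 0.9   0.33  0.3 ]
 [ 0.28  0.1  -0.95]]
[412.60694278 214.80762036 185.79334236] [ 0.41 -0.28  1.64  0.    1.78 -1.52]
[[-0.939 -0.344  0.001]
 [-0.344  0.939  0.   ]
 [-0.001  0.    -1.   ]] 110.12656932926014
```

View pics/p3.png

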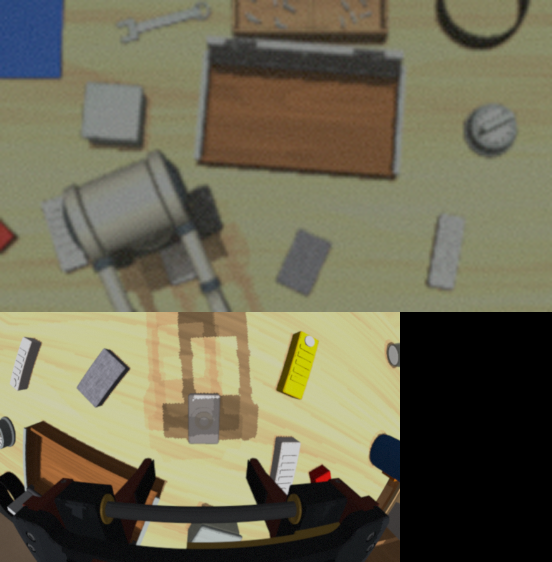

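The cover stands upright, a dark band at top-crop y≈60. The wrist view shows the short casting between the fingers at full-picture (326,170). I'll refine its position from this view.

```bash
cat >> h.py <<'E'
def wshot(f=None):
    s=shot('wrist',f);s['fish']=1;return s
E
python3 - <<'E'
from h import *
w=wshot()
print(blob(w,(290,120,370,225),36))
print(onz(w,326,170,36))
s=shot('top');print('B',blob(s,(362,194,390,236),33))
c=lambda u,v:(190+u/2.4,110+v/2.4)
for n,p,z in(('FL',(200,163),50),('FR',(396,177),50),('innerFL',(205,158),50),('innerFR',(391,171),50),('BL',(210,40),66),('BR',(402,54),66)): print(n,onz(s,*c(*p),z).round())
E
```

```text
(array([395.1, 214.3], dtype=float32), array([52., 84.]), -2.799, ((395.91607666015625, 214.7881622314453), (84.41082000732422, 52.041133880615234), 19.953718185424805))
[394.86620474 214.26685793  36.        ]
B (array([ 405.2, -221.4], dtype=float32), array([ 45., 123.]), 2.942, ((405.0191650390625, -220.8646240234375), (45.744441986083984, 122.47931671142578), 78.66617584228516))
FL [547. 179.  50.]
FR [ 524. -140.   50.]
innerFL [555. 171.  50.]
innerFR [ 534. -132.   50.]
BL [748. 164.  66.]
BR [ 726. -151.   66.]
```

Call:
carry_out --pt "0 -0.017 0 -0.02 0 0 0" --pt "0 0 0 -0.04 0 0 0" --pt "0 0 0 -0.04 0 0 0" --pt "0 0 0 -0.04 0 0 0" --pt "0 0 0 -0.025 0 0 0" --pt "0 0 0 -0.013 0 0 0" --pt "0 0 0 0 0 0 0" --pt "1 0 0 0 0 0 0" --pt "1 0 0 0 0 0 0" --pt "1 0 0 0 0 0 0" --pt "1 0 0 0 0 0 0" --pt "1 0 0 0 0 0 0"

```text
t: 10.25
tcp_pos: [395.6, 214.7, 7.8]
eef_rot: [0.0, -0.176, 0.984, -0.0]
ft_force: [-0.2, -0.6, 2.4]
finger_gap: 51.8
finger_force: 30.0
```

Call:
carry_out --pt "1 0 0 0.02 0 0 0" --pt "1 0 0 0.04 0 0 0" --pt "1 0 0 0.04 0 0 0" --pt "1 0 0 0.03 0 0 0" --pt "1 0.022 -0.02 0 0 0 -2.4" --pt "1 0.022 -0.02 0 0 0 -2.4" --pt "1 0.022 -0.02 0 0 0 -2.4" --pt "1 0.022 -0.02 0 0 0 -2.4" --pt "1 0.022 -0.02 0 0 0 -2.4" --pt "1 0.022 -0.02 0 0 0 -2.4" --pt "1 0.022 -0.02 0 0 0 -2.4" --pt "1 0.022 -0.02 0 0 0 -2.4" --pt "1 0.022 -0.02 0 0 0 -2.4" --pt "1 0.02 -0.02 0 0 0 -2.4" --pt "1 0 0 0 0 0 0"

```text
t: 12.12
tcp_pos: [613.7, 13.4, 136.0]
eef_rot: [-0.001, 0.034, 0.999, -0.0]
ft_force: [-0.2, 1.0, -2.3]
finger_gap: 51.7
finger_force: 30.0
```

Call:
carry_out --pt "1 0 0 -0.04 0 0 0" --pt "1 0 0 -0.04 0 0 0" --pt "1 0 0 -0.025 0 0 0" --pt "1 0 0 -0.01 0 0 0" --pt "1 0 0 -0.006 0 0 0" --pt "1 0 0 0 0 0 0"

```text
t: 12.88
tcp_pos: [613.7, 14.9, 17.2]
eef_rot: [0.001, 0.033, 0.999, 0.0]
ft_force: [0.5, 0.1, -2.1]
finger_gap: 51.8
finger_force: 30.0
```

Call:
carry_out --pt "1 0 0 -0.0025 0 0 0" --pt "1 0 0 0 0 0 0" --pt "0 0 0 0 0 0 0" --pt "0 0 0 0 0 0 0" --pt "0 0 0 0 0 0 0" --pt "0 0 0 0.03 0 0 0" --pt "0 0 0 0.045 0 0 0" --pt "0 0 0 0.045 0 0 0" --pt "0 0 0 0.045 0 0 0" --pt "0 -0.018 0.0386 0 0 0 2.35" --pt "0 -0.018 0.0386 0 0 0 2.35" --pt "0 -0.018 0.0386 0 0 0 2.35" --pt "0 -0.018 0.0386 0 0 0 2.35" --pt "0 -0.018 0.0386 0 0 0 2.35" --pt "0 -0.018 0.0386 0 0 0 2.35" --pt "0 -0.018 0.0386 0 0 0 2.35" --pt "0 -0.018 0.0386 0 0 0 2.35" --pt "0 -0.018 0.0386 0 0 0 2.35" --pt "0 -0.018 0.0386 0 0 0 2.35"

```text
t: 15.25
tcp_pos: [432.7, 402.0, 179.2]
eef_rot: [0.0, -0.172, 0.985, 0.0]
ft_force: [0.3, -0.6, 0.6]
finger_gap: 87.7
finger_force: 0.0
```

```bash
python3 - <<'E'
from h import *
w=wshot('w2.png');s=shot('top')
print(bot.get_obs()['tcp_pos'])
print(proj(w,(435,401,36)),blob(w,(280,110,375,225),36))
print('B',blob(s,(362,194,390,236),33))
print('S',proj(s,(614,15,42)));a=s['color'][110:180,260:380];cv2.imwrite('pics/p4.png',cv2.resize(np.vstack([cv2.resize(a,(480,280)),cv2.resize(w['color'],(480,300))]),None,fx=1,fy=1)[...,::-1])
E
```

```text
[431.25633282 403.85064747 178.72483532]
[318.83364884 189.38702562] (array([422., 397.], dtype=float32), array([42., 99.]), -2.807, ((423.68817138671875, 397.83013916015625), (99.25366973876953, 42.526851654052734), 19.982418060302734))
B (array([ 405.2, -221.2], dtype=float32), array([ 45., 123.]), 2.946, ((405.01922607421875, -220.86465454101562), (45.74443817138672, 122.47929382324219), 78.66617584228516))
S [315.34380435 161.54068212]
```

View pics/p4.png

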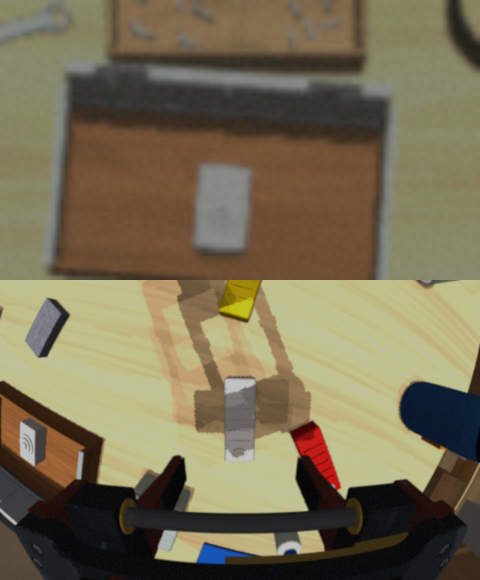

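The short casting lies flat in the tray at crop (222,208). The long casting under the gripper spans wrist rows 129–242 in the full picture, and my window cut it off. I'll widen the window and check the clearance to the red one.

```bash
python3 - <<'E'
from h import *
w=wshot();print(bot.get_obs()['tcp_pos'])
print(blob(w,(285,110,370,255),36))
k=480/640
for u,v in((291,427-280),(312,423-280),(341,487-280),(328,490-280)): print('red',onz(w,u/k,v/k,36).round())
for u,v in((238,377-280),(238,461-280)): print('ends',onz(w,u/k,v/k,36).round())
E
```

```text
[432.37006498 402.09195391 178.78930143]
(array([430.6, 400.2], dtype=float32), array([ 42., 119.]), -2.803, ((433.6878967285156, 401.49237060546875), (120.39588928222656, 42.50852966308594), 19.660261154174805))
red [415. 473.  36.]
red [399. 499.  36.]
red [478. 596.  36.]
red [490. 576.  36.]
ends [377. 381.  36.]
ends [488. 421.  36.]
```

Call:
carry_out --pt "0.2 0.001 -0.001 -0.03 0 0 0" --pt "0.2 0 0 -0.04 0 0 0" --pt "0.2 0 0 -0.04 0 0 0" --pt "0.2 0 0 -0.04 0 0 0" --pt "0.2 0 0 -0.021 0 0 0" --pt "0.2 0 0 0 0 0 0" --pt "1 0 0 0 0 0 0" --pt "1 0 0 0 0 0 0" --pt "1 0 0 0 0 0 0" --pt "1 0 0 0 0 0 0" --pt "1 0 0 0.02 0 0 0" --pt "1 0 0 0.05 0 0 0" --pt "1 0 0 0.06 0 0 0" --pt "1 0 0 0 0 0 0"

```text
t: 17.15
tcp_pos: [436.6, 401.5, 146.1]
eef_rot: [0.005, -0.172, 0.985, 0.003]
ft_force: [1.2, 0.0, -2.0]
finger_gap: 41.8
finger_force: 30.0
```

Call:
carry_out --pt "1 0.0185 -0.0292 0 0 0 -2.35" --pt "1 0.0185 -0.0292 0 0 0 -2.35" --pt "1 0.0185 -0.0292 0 0 0 -2.35" --pt "1 0.0185 -0.0292 0 0 0 -2.35" --pt "1 0.0185 -0.0292 0 0 0 -2.35" --pt "1 0.0185 -0.0292 0 0 0 -2.35" --pt "1 0.0185 -0.0292 0 0 0 -2.35" --pt "1 0.0185 -0.0292 0 0 0 -2.35" --pt "1 0.0185 -0.0292 0 0 0 -2.35" --pt "1 0.0185 -0.0292 0 0 0 -2.35" --pt "1 0 0 0 0 0 0" --pt "1 0 0 0 0 0 0"

```text
t: 18.65
tcp_pos: [618.8, 108.0, 137.2]
eef_rot: [-0.001, 0.033, 0.999, 0.0]
ft_force: [-0.8, 0.6, -1.5]
finger_gap: 41.8
finger_force: 30.0
```

```bash
python3 - <<'E'
from h import *
w=wshot('w5.png');s=shot('scene');o=bot.get_obs();print(o['tcp_pos'],o['finger_gap'])
cv2.imwrite('pics/p5.png',np.vstack([cv2.resize(w['color'],(480,300)),cv2.resize(s['color'][150:310,260:460],(375,300))[:, :].copy() if 0 else cv2.copyMakeBorder(cv2.resize(s['color'][150:310,260:460],(375,300)),0,0,0,105,cv2.BORDER_CONSTANT)])[...,::-1])
E
```

```text
[618.77440366 108.63962241 137.67754706] 41.84014544602383
```

View pics/p5.png

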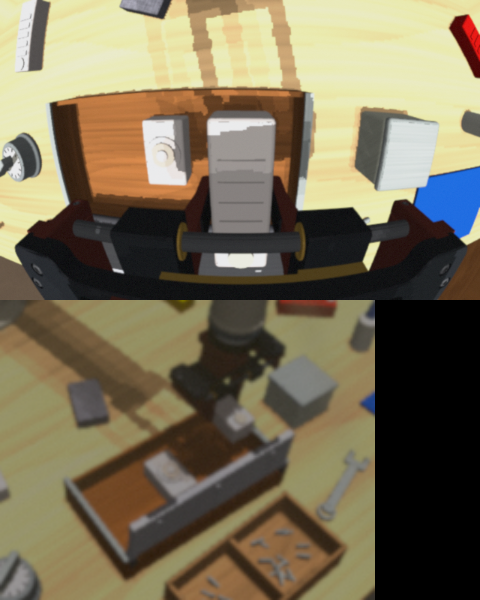

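The casting is held level between the placed one and the left wall. I'll lower it and release.

Call:
carry_out --pt "1 0 0 -0.04 0 0 0" --pt "1 0 0 -0.04 0 0 0" --pt "1 0 0 -0.025 0 0 0" --pt "1 0 0 -0.012 0 0 0" --pt "1 0 0 -0.006 0 0 0" --pt "1 0 0 0 0 0 0"

```text
t: 19.5
tcp_pos: [620.0, 108.1, 16.2]
eef_rot: [0.001, 0.032, 0.999, 0.0]
ft_force: [0.9, -0.3, -1.6]
finger_gap: 41.9
finger_force: 30.0
```

Call:
carry_out --pt "1 0 0 -0.0025 0 0 0" --pt "1 0 0 0 0 0 0" --pt "0.2 0 0 0 0 0 0" --pt "0.2 0 0 0 0 0 0" --pt "0.2 0 0 0 0 0 0" --pt "0.2 0 0 0.03 0 0 0" --pt "0.2 0 0 0.045 0 0 0" --pt "0.2 0 0 0.045 0 0 0" --pt "0 0 0 0.045 0 0 0" --pt "0 -0.0215 -0.0329 0 0 0 -0.7" --pt "0 -0.0215 -0.0329 0 0 0 -0.7" --pt "0 -0.0215 -0.0329 0 0 0 -0.7" --pt "0 -0.0215 -0.0329 0 0 0 -0.7" --pt "0 -0.0215 -0.0329 0 0 0 -0.7" --pt "0 -0.0215 -0.0329 0 0 0 -0.7" --pt "0 -0.0215 -0.0329 0 0 0 -0.7" --pt "0 -0.0215 -0.0329 0 0 0 -0.7" --pt "0 -0.0215 -0.0329 0 0 0 -0.7" --pt "0 -0.0215 -0.0329 0 0 0 -0.7"

```text
t: 21.88
tcp_pos: [403.6, -222.2, 177.5]
eef_rot: [0.0, 0.094, 0.996, -0.0]
ft_force: [0.6, -0.5, 0.4]
finger_gap: 87.8
finger_force: 0.0
```

```bash
python3 - <<'E'
from h import *
w=wshot();s=shot('top');print(bot.get_obs()['tcp_pos'])
print(proj(w,(405,-221,36)),blob(w,(285,110,370,255),36))
cv2.imwrite('pics/p6.png',np.vstack([cv2.resize(s['color'][100:230,230:430],(480,312)),cv2.resize(w['color'],(480,288))])[...,::-1])
E
```

```text
[ 402.76836383 -223.66552805  177.48043941]
[321.67646355 189.44706748] (array([ 400.6, -222.5], dtype=float32), array([ 42., 119.]), 2.957, ((403.8077087402344, -223.1524658203125), (41.943031311035156, 120.79484558105469), 79.71515655517578))
```

View pics/p6.png

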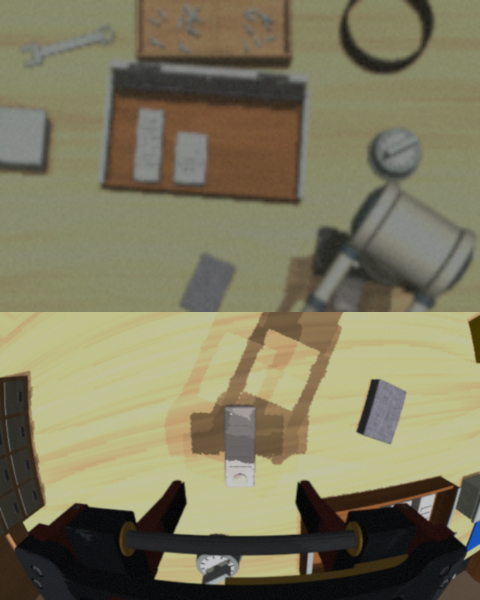

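Two castings lie flat in the tray at crop (148,145) and (190,158). The third is centred under the gripper, so I'll pick it now.

Call:
carry_out --pt "0 0 0 -0.03 0 0 0" --pt "0 0 0 -0.04 0 0 0" --pt "0 0 0 -0.04 0 0 0" --pt "0 0 0 -0.04 0 0 0" --pt "0 0 0 -0.019 0 0 0" --pt "0 0 0 0 0 0 0" --pt "1 0 0 0 0 0 0" --pt "1 0 0 0 0 0 0" --pt "1 0 0 0 0 0 0" --pt "1 0 0 0 0 0 0" --pt "1 0 0 0.02 0 0 0" --pt "1 0 0 0.05 0 0 0" --pt "1 0 0 0.06 0 0 0" --pt "1 0 0 0 0 0 0"

```text
t: 23.72
tcp_pos: [406.5, -222.7, 144.3]
eef_rot: [0.004, 0.094, 0.996, -0.002]
ft_force: [-0.4, -0.7, -2.1]
finger_gap: 42.1
finger_force: 29.7
```

Call:
carry_out --pt "1 0.0203 0.0143 0 0 0 0.7" --pt "1 0.0203 0.0143 0 0 0 0.7" --pt "1 0.0203 0.0143 0 0 0 0.7" --pt "1 0.0203 0.0143 0 0 0 0.7" --pt "1 0.0203 0.0143 0 0 0 0.7" --pt "1 0.0203 0.0143 0 0 0 0.7" --pt "1 0.0203 0.0143 0 0 0 0.7" --pt "1 0.0203 0.0143 0 0 0 0.7" --pt "1 0.0203 0.0143 0 0 0 0.7" --pt "1 0.0203 0.0143 0 0 0 0.7" --pt "1 0 0 0 0 0 0" --pt "1 0 0 0 0 0 0"

```text
t: 25.22
tcp_pos: [606.5, -78.6, 137.3]
eef_rot: [-0.001, 0.033, 0.999, -0.0]
ft_force: [0.2, -0.1, -1.3]
finger_gap: 42.2
finger_force: 29.7
```

```bash
python3 - <<'E'
from h import *
w=wshot('w7.png');o=bot.get_obs();print(o['tcp_pos'],o['finger_gap'])
E
```

```text
[606.5556228  -78.81536831 137.72576818] 42.21945012046274
```

View pics/w7.png

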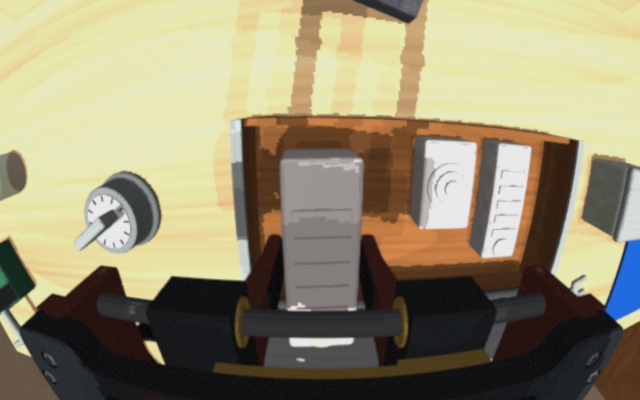

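The casting is held level over the free right slot, with the other two lying flat at (445,183) and (500,200).

Call:
carry_out --pt "1 0 0 -0.04 0 0 0" --pt "1 0 0 -0.04 0 0 0" --pt "1 0 0 -0.025 0 0 0" --pt "1 0 0 -0.012 0 0 0" --pt "1 0 0 -0.006 0 0 0" --pt "1 0 0 -0.002 0 0 0" --pt "1 0 0 0 0 0 0" --pt "0.2 0 0 0 0 0 0" --pt "0.2 0 0 0 0 0 0" --pt "0.2 0 0 0 0 0 0" --pt "0.2 0 0 0.03 0 0 0" --pt "0.2 0 0 0.045 0 0 0" --pt "0.2 0 0 0.045 0 0 0" --pt "0 0 0 0.045 0 0 0" --pt "0 0 0 0 0 0 0"

```text
t: 27.15
tcp_pos: [609.1, -78.6, 183.1]
eef_rot: [0.004, 0.033, 0.999, -0.001]
ft_force: [0.3, 0.3, -1.4]
finger_gap: 86.3
finger_force: 0.0
```

```bash
python3 - <<'E'
from h import *
w=wshot();s=shot('top');o=bot.get_obs();print(o['tcp_pos'],o['joint_pos'].round(2))
t=blob(s,(380,148,412,180),45);print(t)
cv2.imwrite('pics/p8.png',np.hstack([cv2.resize(s['color'][140:190,370:420],(300,300),interpolation=cv2.INTER_CUBIC),cv2.resize(w['color'],(480,300))])[...,::-1])
E
```

```text
[607.39890781 -78.27378549 177.76964655] [-0.18  0.12  1.28  0.    1.74 -1.69]
(array([ 605.1, -296.7], dtype=float32), array([74., 81.]), 2.64, ((604.5440063476562, -294.60052490234375), (83.49007415771484, 89.35071563720703), 88.54503631591797))
```

View pics/p8.png

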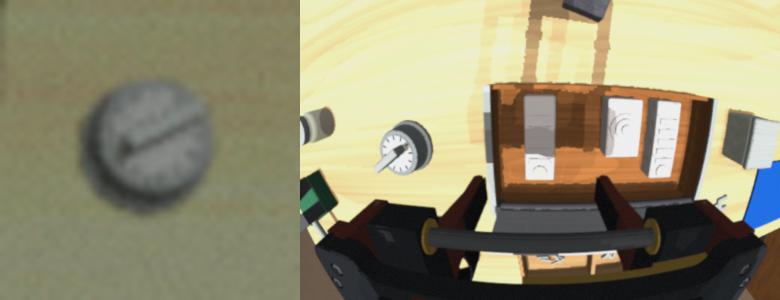

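All three castings lie flat in the tray. Now I'll go above the timer and turn the tool towards the key's bar.

Call:
carry_out --pt "0 0 -0.027 0 0 0 -8.1" --pt "0 0 -0.027 0 0 0 -8.1" --pt "0 0 -0.027 0 0 0 -8.1" --pt "0 0 -0.027 0 0 0 -8.1" --pt "0 0 -0.027 0 0 0 -8.1" --pt "0 0 -0.027 0 0 0 -8.1" --pt "0 0 -0.027 0 0 0 -8.1" --pt "0 -0.002 -0.027 0 0 0 -8.1" --pt "0 0 0 0 0 0 0" --pt "0 0 0 0 0 0 0"

```text
t: 28.5
tcp_pos: [605.1, -293.3, 176.7]
eef_rot: [-0.001, 0.562, 0.827, 0.0]
ft_force: [-0.7, 0.2, 0.0]
finger_gap: 88.1
finger_force: 0.0
```

```bash
python3 - <<'E'
from h import *
w=wshot();o=bot.get_obs();print(o['tcp_pos'],o['joint_pos'].round(2))
print(proj(w,(605,-296,83)));s=w
cv2.imwrite('pics/p9.png',cv2.resize(w['color'][100:300,200:440],(720,600),interpolation=cv2.INTER_CUBIC)[...,::-1])
E
```

```text
[ 605.30607053 -293.08097813  177.26798637] [-0.5   0.29  1.09  0.    1.77 -0.88]
[318.92639152 206.5805059 ]
```

View pics/p9.png

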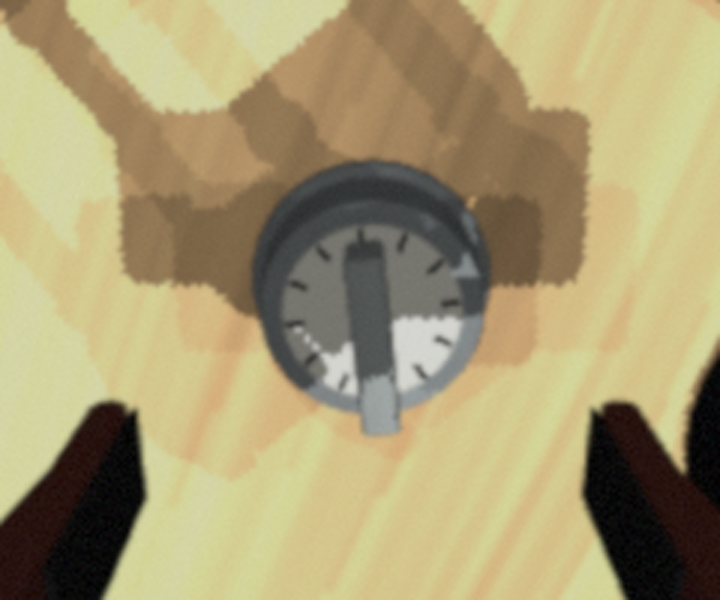

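The key's bar runs from about crop (367,257) to (380,432), nearly square to the fingers. I'll work out its centre and angle.

```bash
python3 - <<'E'
from h import *
w=wshot()
a=onz(w,200+367/3,100+257/3,83);b=onz(w,200+381/3,100+433/3,83);print(a,b,(a+b)/2,np.linalg.norm(a-b),np.degrees(np.arctan2(*(b-a)[1::-1])))
c=onz(w,200+373/3,100+308/3,45);print('dial',c)
E
```

```text
[ 601.17409676 -277.49273437   83.        ] [ 625.48249526 -326.97328896   83.        ] [ 613.32829601 -302.23301167   83.        ] 55.129153083575304 -63.83641756875338
dial [ 613.25414546 -302.02379291   45.        ]
```

Call:
carry_out --pt "0 0.008 -0.009 -0.02 0 0 4.4" --pt "0 0 0 -0.04 0 0 0" --pt "0 0 0 -0.04 0 0 0" --pt "0 0 0 -0.02 0 0 0" --pt "0 0 0 0 0 0 0" --pt "1 0 0 0 0 0 0" --pt "1 0 0 0 0 0 0" --pt "1 0 0 0 0 0 0" --pt "1 0 0 0 0 0 0" --pt "1 0 0 0 0 0 0" --pt "1 0 0 0 0 0 0" --pt "1 0 0 0 0 0 0"

```text
t: 30.1
tcp_pos: [613.3, -303.3, 58.3]
eef_rot: [-0.0, 0.531, 0.847, -0.0]
ft_force: [0.3, 0.9, -0.7]
finger_gap: 21.4
finger_force: 0.0
```

Call:
carry_out --pt "1 0 0 0 0 0 0" --pt "1 0 0 0 0 0 0" --pt "1 0 0 0 0 0 0"

```text
t: 30.48
tcp_pos: [612.0, -303.9, 58.3]
eef_rot: [-0.001, 0.531, 0.847, -0.001]
ft_force: [-5.6, -2.2, 1.2]
finger_gap: 11.6
finger_force: 29.9
```

Call:
carry_out --pt "1 -0.001 -0.0005 0 0 0 -5" --pt "1 0 0 0 0 0 -9" --pt "1 0 0 0 0 0 -9" --pt "1 0 0 0 0 0 -9" --pt "1 0 0 0 0 0 -9" --pt "1 0 0 0 0 0 0"

```text
t: 31.22
tcp_pos: [612.2, -303.9, 58.3]
eef_rot: [-0.0, 0.794, 0.608, -0.0]
ft_force: [-0.8, -0.7, 0.7]
finger_gap: 11.8
finger_force: 30.0
```

```bash
python3 - <<'E'
from h import *
o=bot.get_obs();print({k:np.round(o[k],2) for k in('joint_pos','ft_force','torque','finger_gap','tcp_pos')})
E
```

```text
{'joint_pos': array([-0.51,  0.34,  1.24, -0.  ,  1.56, -0.25]), 'ft_force': array([-0.77, -0.68,  0.74]), 'torque': array([-0.06,  0.2 , -0.05]), 'finger_gap': np.float64(11.82), 'tcp_pos': array([ 612.21, -303.87,   58.32])}
```

Call:
carry_out --pt "1 0 0 0 0 0 -9" --pt "1 0 0 0 0 0 -9" --pt "1 0 0 0 0 0 -9" --pt "1 0 0 0 0 0 -9" --pt "1 0 0 0 0 0 -9" --pt "1 0 0 0 0 0 -9" --pt "1 0 0 0 0 0 -9" --pt "1 0 0 0 0 0 -9" --pt "1 0 0 0 0 0 -9" --pt "1 0 0 0 0 0 -9" --pt "1 0 0 0 0 0 -9" --pt "1 0 0 0 0 0 -9" --pt "1 0 0 0 0 0 -9" --pt "1 0 0 0 0 0 -9" --pt "1 0 0 0 0 0 -9" --pt "1 0 0 0 0 0 0"

```text
t: 33.22
tcp_pos: [612.2, -304.4, 58.4]
eef_rot: [0.0, 0.866, -0.5, 0.0]
ft_force: [-0.8, -2.9, -1.6]
finger_gap: 11.9
finger_force: 29.9
```

```bash
python3 - <<'E'
from h import *
o=bot.get_obs();print({k:np.round(o[k],2) for k in('joint_pos','ft_force','torque','finger_gap','tcp_pos')})
E
```

```text
{'joint_pos': array([-0.51,  0.34,  1.24, -0.  ,  1.56,  2.11]), 'ft_force': array([-0.82, -2.9 , -1.56]), 'torque': array([-0.44,  0.11, -0.06]), 'finger_gap': np.float64(11.94), 'tcp_pos': array([ 612.23, -304.41,   58.37])}
```

Wound about 3.07 rad so far. I'll open, turn back half a turn around the bar and grip again.

Call:
carry_out --pt "0 0 0 0 0 0 0" --pt "0 0 0 0 0 0 0" --pt "0 0 0 0 0 0 0" --pt "0 0 0 0 0 0 0" --pt "0 0 0 0 0 0 0" --pt "0 0 0 0 0 0 0" --pt "0 0 0 0 0 0 0" --pt "0 0 0 0 0 0 0"

```text
t: 34.22
tcp_pos: [612.4, -303.8, 58.4]
eef_rot: [0.0, 0.865, -0.501, 0.0]
ft_force: [0.1, 0.3, -0.2]
finger_gap: 86.3
finger_force: 0.0
```

Call:
carry_out --pt "0 0 0 0 0 0 10" --pt "0 0 0 0 0 0 10" --pt "0 0 0 0 0 0 10" --pt "0 0 0 0 0 0 10" --pt "0 0 0 0 0 0 10" --pt "0 0 0 0 0 0 10" --pt "0 0 0 0 0 0 10" --pt "0 0 0 0 0 0 10" --pt "0 0 0 0 0 0 10" --pt "0 0 0 0 0 0 10" --pt "0 0 0 0 0 0 10" --pt "0 0 0 0 0 0 10" --pt "0 0 0 0 0 0 10" --pt "0 0 0 0 0 0 10" --pt "0 0 0 0 0 0 10" --pt "0 0 0 0 0 0 10" --pt "0 0 0 0 0 0 10" --pt "0 0 0 0 0 0 10" --pt "0 0 0 0 0 0 0"

```text
t: 36.6
tcp_pos: [612.3, -303.8, 58.4]
eef_rot: [-0.0, 0.502, 0.865, 0.0]
ft_force: [0.2, -0.1, -0.1]
finger_gap: 88.1
finger_force: 0.0
```

Call:
carry_out --pt "1 0 0 0 0 0 0" --pt "1 0 0 0 0 0 0" --pt "1 0 0 0 0 0 0" --pt "1 0 0 0 0 0 0" --pt "1 0 0 0 0 0 0" --pt "1 0 0 0 0 0 0" --pt "1 0 0 0 0 0 0" --pt "1 0 0 0 0 0 0" --pt "1 0 0 0 0 0 0" --pt "1 0 0 0 0 0 0" --pt "1 0 0 0 0 0 0"

```text
t: 37.98
tcp_pos: [612.1, -303.9, 58.4]
eef_rot: [-0.0, 0.501, 0.865, -0.0]
ft_force: [-3.0, -0.9, 0.8]
finger_gap: 11.8
finger_force: 30.0
```

Call:
carry_out --pt "1 0 0 0 0 0 -9" --pt "1 0 0 0 0 0 -9" --pt "1 0 0 0 0 0 -9" --pt "1 0 0 0 0 0 -9" --pt "1 0 0 0 0 0 -9" --pt "1 0 0 0 0 0 -9" --pt "1 0 0 0 0 0 -9" --pt "1 0 0 0 0 0 -9" --pt "1 0 0 0 0 0 -9" --pt "1 0 0 0 0 0 -9" --pt "1 0 0 0 0 0 0"

```text
t: 39.35
tcp_pos: [612.3, -304.0, 58.4]
eef_rot: [0.0, 0.966, 0.258, -0.0]
ft_force: [-1.9, -2.2, 0.3]
finger_gap: 11.9
finger_force: 30.0
```

```bash
cat > st.py <<'E'
from h import *
o=bot.get_obs();print({k:np.round(o[k],2) for k in('joint_pos','ft_force','torque','finger_gap','tcp_pos')},o['tau'][5])
E
python3 st.py
```

```text
{'joint_pos': array([-0.51,  0.34,  1.24, -0.  ,  1.56,  0.54]), 'ft_force': array([-1.89, -2.18,  0.33]), 'torque': array([-0.31,  0.43, -0.05]), 'finger_gap': np.float64(11.88), 'tcp_pos': array([ 612.33, -304.05,   58.44])} 0.8253366127610207
```

Call:
carry_out --pt "1 0 0 0 0 0 -8" --pt "1 0 0 0 0 0 -8" --pt "1 0 0 0 0 0 -8" --pt "1 0 0 0 0 0 0"

```text
t: 39.85
tcp_pos: [612.9, -303.9, 58.5]
eef_rot: [0.0, 0.999, 0.054, 0.001]
ft_force: [0.7, -2.1, -0.6]
finger_gap: 14.0
finger_force: 33.5
```

```bash
python3 st.py
```

```text
{'joint_pos': array([-0.51,  0.34,  1.24,  0.  ,  1.56,  0.95]), 'ft_force': array([ 0.73, -2.07, -0.58]), 'torque': array([-0.37, -0.08,  0.88]), 'finger_gap': np.float64(13.99), 'tcp_pos': array([ 612.92, -303.94,   58.49])} 1.6413290798664093
```

Call:
carry_out --pt "1 0 0 0 0 0 -7" --pt "1 0 0 0 0 0 -7" --pt "1 0 0 0 0 0 0"

```text
t: 40.22
tcp_pos: [613.8, -303.7, 58.7]
eef_rot: [0.0, 0.998, -0.068, 0.002]
ft_force: [5.0, -2.1, -2.0]
finger_gap: 18.9
finger_force: 39.7
```

```bash
python3 st.py
```

```text
{'joint_pos': array([-0.51,  0.34,  1.23,  0.  ,  1.56,  1.2 ]), 'ft_force': array([ 4.99, -2.1 , -1.98]), 'torque': array([-0.42, -0.73,  1.1 ]), 'finger_gap': np.float64(18.86), 'tcp_pos': array([ 613.76, -303.7 ,   58.65])} 1.707846075296402
```

The fingers are being prised open and the torque is 1.1 N m, well above the spring's 0.2. That means the end stop is reached, after about 4.9 rad of turning. I'll ease back, release, lift and look.

Call:
carry_out --pt "1 0 0 0 0 0 7" --pt "1 0 0 0 0 0 7" --pt "1 0 0 0 0 0 0" --pt "0 0 0 0 0 0 0" --pt "0 0 0 0 0 0 0" --pt "0 0 0 0 0 0 0" --pt "0 0 0 0 0 0 0" --pt "0 0 0 0 0 0 0" --pt "0 0 0 0 0 0 0" --pt "0 0 0 0 0 0 0" --pt "0 0 0 0.03 0 0 0" --pt "0 0 0 0.05 0 0 0" --pt "0 0 0 0.05 0 0 0" --pt "0 0 0 0 0 0 0"

```text
t: 41.98
tcp_pos: [614.1, -304.7, 195.4]
eef_rot: [0.003, 0.999, 0.051, 0.005]
ft_force: [0.9, -0.3, 0.2]
finger_gap: 87.6
finger_force: 0.0
```

```bash
python3 - <<'E'
from h import *
w=wshot();s=shot('scene');o=bot.get_obs();print(o['tcp_pos'],o['joint_pos'].round(3))
cv2.imwrite('pics/p10.png',np.hstack([cv2.resize(w['color'][100:300,200:440],(432,360)),cv2.resize(s['color'][150:310,220:380],(360,360))])[...,::-1])
E
```

```text
[ 612.59531833 -303.86797724  188.91190284] [-0.51   0.318  1.034  0.     1.789  0.958]
```

View pics/p10.png

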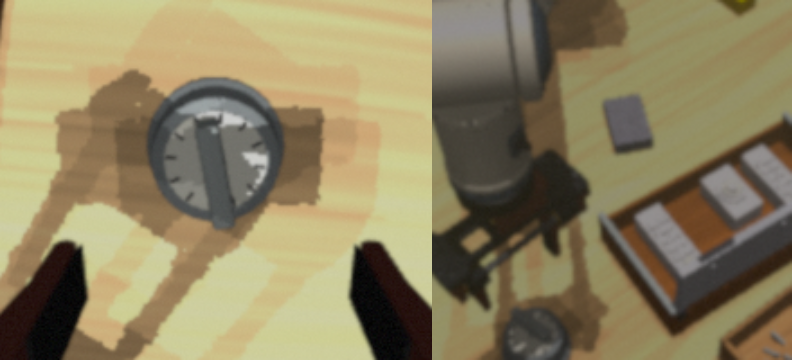

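```bash
python3 - <<'E'
from h import *
w=wshot()
a=onz(w,200+208/1.8,100+127/1.8,83);b=onz(w,200+223/1.8,100+222/1.8,83);d=b-a
th=np.degrees(np.arctan2(d[1],d[0]));print((a+b)/2,np.linalg.norm(d),th,'turned',[np.radians(-63.8-th+180*k)for k in(0,1,2)])
s=shot('top');cv2.imwrite('pics/p11.png',cv2.resize(s['color'][100:230,160:470],(790,331),interpolation=cv2.INTER_CUBIC)[...,::-1])
E
```

```text
[ 614.56226443 -302.36954451   83.        ] 50.25002650747329 -165.55679336593107 turned [np.float64(1.7759910805070203), np.float64(4.917583734096813), np.float64(8.059176387686607)]
```

View pics/p11.png

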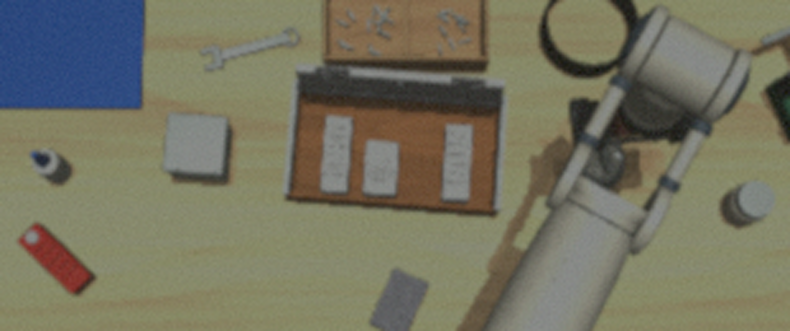

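The stop was met at j6≈0.84 and the bar now rests at ≈0.81, so the ratchet holds it about 0.03 rad short, at roughly 5.97. The cover is upright, all three castings are flat in the tray, and the tin, glue, jar and pad look unmoved. The job is ready to hand in.

```bash
python3 -c "
from plant import bot
print(bot.sign_off())"
```

```text
the job is handed in; nothing more can be done
None
```

The job is handed in, with no verdict returned: the cover is folded upright, all three castings found lie flat in the tray, the key is wound to its stop (about 5.97 rad by my estimate), and the tin, glue, jar and pad look unmoved.

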